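# Take the standard and the blank from behind the stock bottles

## Task

The two small sample vials in the grey kit carrier are boxed in between two tall bottles: first stand both bottles aside in the shallow green tray, then put the blue-capped vial into the blue insert and the white-capped vial into the white insert of the black sample holder. When both vials are in, put each bottle back into the carrier pocket it came from. Keep everything upright throughout.

Things in the scene. Friction and masses are not known exactly. Their poses are not given: they have to be found in the camera images.
- amber_stock: loose amber glass bottle, paper label with a yellow band, black ribbed screw cap, 0.16 kg: straight body 50 mm diameter to 72 mm height, shoulder up to 92 mm, cap 32 mm diameter from 97 to 120 mm (its top). Take it by the cap from above. Origin: centre of its underside, z up along the bottle. At the start it stands in one of the carrier's two large pockets.
- white_diluent: loose white plastic bottle, paper label with a red band, red ribbed screw cap, 0.14 kg; same shape and size as the amber one. Origin: centre of its underside, z up. At the start it stands in the carrier's other large pocket.
- vial_blue: loose small glass vial with a blue cap, 16 mm diameter, 38 mm tall, 15 g. Take it round its body. Origin: centre of its underside, z up. At the start it stands in one of the carrier's two small pockets, close beside the tall bottles, which leave no room for a gripper to come down.
- vial_white: loose small glass vial with a white cap, 16 mm diameter, 38 mm tall, 15 g; otherwise the same. At the start it stands in the carrier's other small pocket.
- carrier: fixed grey moulded block, 80 (x) by 228 (y) by 18 mm, with four round pockets in a row along its y axis, all 14 mm deep (floor 4 mm above the table): 66 mm wide ones for the bottles at y = +76 and -76 mm, 30 mm wide ones for the vials between them at y = +23 and -23 mm. A thin finger rail juts 4 mm from each long side. Origin: centre of its underside, z up.
- bench_tray: fixed shallow green plastic tray, 123 (x) by 153 (y) by 20 mm high over its rolled rim, inside 114 by 144 mm, floor 3 mm thick: the place to stand the two bottles aside, both at once. Origin: centre of its underside. Tall equipment stands behind the work from about x = 0.58 m on, and to its right beyond y = -0.27 m from about x = 0.47 m on.
- insert_blue: fixed blue square insert on the black sample holder, 44 by 44 by 16 mm, with one round pocket 32 mm wide and 12 mm deep in its middle, for the blue-capped vial. Origin: centre of its underside, which is 6 mm above the table; the pocket floor is 4 mm above the origin and the rim 16 mm above it.
- insert_white: fixed white square insert of the same shape, beside the blue one (centres 48 mm apart), for the white-capped vial. Origin: centre of its underside, 6 mm above the table.

How it is judged:
By the outcome, as a careful person would: the job done as asked, in the order asked, and still so for the second after the job is handed in, with the robot touching nothing.
It also fails if it takes over 141 s, if anything falls off the work surface, if the arm or the gripper's body presses on something with over 40 N, if the wrist force passes 120 N, or if a joint passes its speed limit or range.

## Robot

A 7-joint arm with a two-finger parallel gripper is mounted at the origin on a cart in front of the work surface, level with it; the furniture and walls round the work are solid. World frame = base frame: x ahead of the robot, y to its left, z up, the work surface at z = 0. Lengths are in m, angles in rad, forces in N, time in s.
With the tool pointing down it reaches from about 0.425 to 0.875 m from the base axis. Payload 4.7 kg.
Tool frame: the origin (TCP) lies between the finger pads; the fingertips stand 8 mm ahead of it and the grasp point (between the pads) lies 11 mm behind it; z points along the fingers, y is the direction in which the jaws open and shut (so a half turn about z gives the same grasp; the last joint's range is limited). The gripper opens to 87 mm and grips with 3 to 60 N. Pads are 19 mm wide; open, the fingers measure 117 mm over their backs; the gripper's body (75 mm by 190 mm) begins 51 mm behind the grasp point.
Start: joints at [1.301, 0.321, -0.07, 1.45, 0.023, 1.371, -0.057], TCP at [0.182, -0.624, 0.231] pointing down, gripper open.
Joint ranges: [-2.86, 2.86], [-0.3, 2.09], [-1.38, 1.24], [0.06, 2.45], [-1.56, 4.7], [0.09, 2.05], [-2.69, 2.69]. Speed limits (rad/s): [2.57, 2.57, 3.14, 3.14, 3.14, 3.14, 3.14].

## Interface

Orientations are given as a rotation vector (axis times angle).
In Python, from bench import ctrl, optics, ticket gives the robot as it stands.
- The arm moves only by the tool play_rows, never from a script. Its argument "motion" is a list of rows, each a list of 5 numbers: the closure, from 0 (fully open) to 1 (shut), then the shift along the tool's x, y, z in cm, then the turn about the tool's z in rad. In form: [[jaw, tx, ty, tz, spin], ...]. A call has 1 to 20 rows; each row shifts and turns the commanded pose from where the row before left it, along the tool's axes as they then stand; what a row does not reach is not made up. A row lasts 1/8 s, in which the tool goes at most 62.5 mm and 10.7 degrees, less where a joint would pass 70% of its speed; a pose out of reach is approached as far as the arm can. A call is refused whole if a number of a shift passes 6.25 or a number of a turn 0.188, either way. A call with a gripper value outside its range is refused whole. The fingers move at their own pace and stop on an object; "force" is the grip in N (left out, the last holds). Time passes only in rows, so rows that do not move let the fingers close. It gives the time, the measured TCP pose, the force and the opening at its end, in the units of the state.
- ctrl.get_state(): the state, without advancing time (a new reading comes with each control period).
- optics.get_image(name): name is "side" or "top" or "wrist"; returns the picture (400x640x3 uint8, red, green, blue); there is no depth.
- optics.calibration(name): a dict with "K" (3x3 intrinsics, pixels), "pose" (4x4, takes a point from camera to world coordinates); the wrist camera has in their place "hand_eye" (4x4, takes a point from camera to tool coordinates, whose origin is the TCP and whose axes are the flange's). Camera axes: x right, y down, z forward; pixel columns grow to the right and rows downward; lengths in m; the calibration is good to about 2 mm. A picture is of the moment at which its call begins: read the wrist's pose just before it. calibration takes no time and is no camera call.
- ticket.close_job(): hands the job in, once; it reports no verdict.
The state is a dict: "time": time; "joint_positions": joint angles; "qd": joint speeds; "joint_torque": joint torques, N m; "position": TCP position; "tool_rot": TCP orientation; "ft_force": force on the tool from outside, world axes, zero at the start; "torque": the same for the moment, N m; "grip_width": opening from 0.0 (shut) to 1.0 (fully open).
Only numpy, scipy, OpenCV 4.12 (cv2) and the standard library are available. Lean on these libraries where they do the work, as an engineer would, in place of code of your own. Each camera call takes 0.05 s, during which the arm holds its last target.

## Working session

There is one attempt and no reset: what is moved stays moved. The work goes in short steps, Python scripts to look and compute and a tool call to move; the robot and the scene stay as the last step left them, time stands still between calls to the robot, and variables do not carry over. Pictures are saved under pics/ and viewed, and the job is handed in when it is done.

Besides the shell and the picture viewer there is one more tool, called after "Request:" as name(argument=value, ...), one argument or row to a line, values as JSON. play_rows: Moves the arm, as the interface text tells. Its arguments: {"type":"object","properties":{"motion":{"type":"array"},"force":{"type":"number"}},"required":["motion"]}

```bash
ls; mkdir -p pics
python3 - <<'E'
from bench import ctrl, optics, ticket
import cv2
s=ctrl.get_state()
for k,v in s.items(): print(k,v)
for n in ("side","top","wrist"):
    cv2.imwrite(f"pics/{n}0.png",optics.get_image(n)[:,:,::-1]); print(n,optics.calibration(n))
E
```

```text
pics
time 0.0
joint_positions [ 1.30105991  0.32185979 -0.07007009  1.45166125  0.0226106   1.37077826
 -0.05687331]
qd [ 1.45036841e-03  9.29204389e-06  1.23147433e-03 -3.19890648e-04
 -4.37120591e-04 -5.64521595e-04  9.02427900e-04]
joint_torque [ 9.90130320e-05 -4.91294324e+01 -4.03678771e-01 -3.12527704e+01
 -6.37904811e-02  4.37673542e-02  1.56716665e-04]
position [ 0.18181972 -0.62350389  0.22944438]
tool_rot [-3.10813585e+00 -4.44158155e-01  5.98379009e-04]
ft_force [0.34680869 0.47554657 0.64480875]
torque [-0.00116576 -0.03609262  0.01025671]
grip_width 1.0006373038348526
side {'K': array([[361.62422233,   0.        , 318.27062812],
       [  0.        , 361.62422233, 197.0417201 ],
       [  0.        ,   0.        ,   1.        ]]), 'pose': array([[ 0.88996314, -0.22097062,  0.39892053,  0.16151831],
       [-0.45600693, -0.42195025,  0.78359152, -0.5223407 ],
       [-0.00482609, -0.8792781 , -0.4762843 ,  0.46286504],
       [ 0.        ,  0.        ,  0.        ,  1.        ]])}
top {'K': array([[405.45703192,   0.        , 321.25863232],
       [  0.        , 405.45703
[... 243 characters left out ...]
5e-01],
       [ 6.53223735e-04, -3.49302805e-02, -9.99389538e-01,
         9.75086791e-01],
       [ 0.00000000e+00,  0.00000000e+00,  0.00000000e+00,
         1.00000000e+00]])}
wrist {'K': array([[352.34191445,   0.        , 318.29502063],
       [  0.        , 352.34191445, 204.36205991],
       [  0.        ,   0.        ,   1.        ]]), 'hand_eye': array([[ 4.26518874e-04, -9.53166747e-01, -3.02444987e-01,
         8.26926009e-02],
       [ 9.99999357e-01,  8.86068049e-05,  1.13098763e-03,
         1.41759951e-04],
       [-1.05122112e-03, -3.02445275e-01,  9.53166172e-01,
        -1.54263260e-01],
       [ 0.00000000e+00,  0.00000000e+00,  0.00000000e+00,
         1.00000000e+00]])}
```

View pics/top0.png

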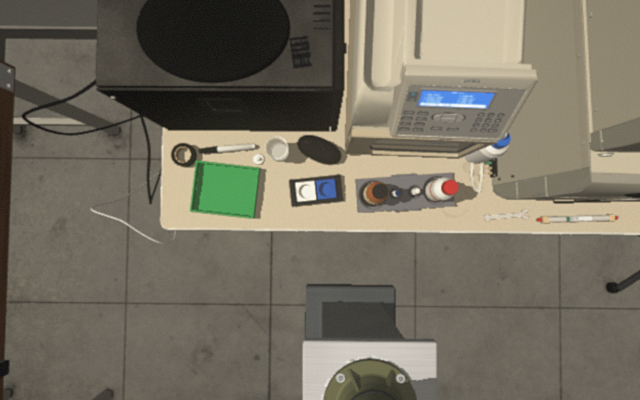

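View pics/side0.png

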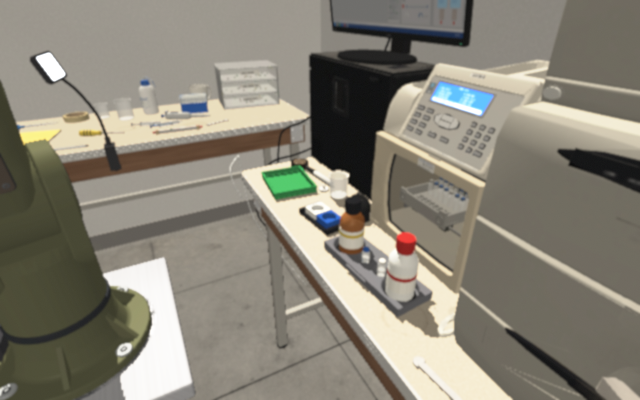

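```bash
cat > h.py <<'E'
import numpy as np, cv2
from bench import ctrl, optics
from scipy.spatial.transform import Rotation as R
def T(p,rv):
    M=np.eye(4);M[:3,:3]=R.from_rotvec(rv).as_matrix();M[:3,3]=p;return M
def cam(n,s=None):
    c=optics.calibration(n)
    if n=="wrist":
        s=s or ctrl.get_state()
        return c["K"],T(s["position"],s["tool_rot"])@c["hand_eye"]
    return c["K"],c["pose"]
def ray(K,P,u,v,z):
    d=P[:3,:3]@np.linalg.solve(K,[u,v,1]); return P[:3,3]+d*(z-P[2,3])/d[2]
def proj(K,P,X):
    X=np.atleast_2d(X); c=(X-P[:3,3])@P[:3,:3]; q=c@K.T; return q[:,:2]/q[:,2:]
E
python3 - <<'E'
from h import *
i=cv2.imread("pics/top0.png"); cv2.imwrite("pics/top0z.png",cv2.resize(i[120:240,170:490],(800,300),interpolation=cv2.INTER_CUBIC))
i=cv2.imread("pics/side0.png"); cv2.imwrite("pics/side0z.png",cv2.resize(i[150:320,240:450],(790,640),interpolation=cv2.INTER_CUBIC)[:600])
K,P=cam("top")
for n,u,v,z in [("tray tl",196,162,.02),("tray tr",265,166,.02),("tray br",255,217,.02),("tray bl",191,211,.02),
 ("carr tl",356,180,.018),("car tr",453,173,.018),("car bl",359,212,.018),("car br",457,206,.018),
 ("white cap",450,187,.12),("amber cap",378,190,.12),("iw",305,190,.022),("ib",327,188,.022)]: print(n,ray(K,P,u,v,z).round(3))
E
```

```text
tray tl [0.57  0.415 0.02 ]
tray tr [0.562 0.252 0.02 ]
tray br [0.442 0.273 0.02 ]
tray bl [0.454 0.424 0.02 ]
carr tl [0.532 0.036 0.018]
car tr [ 0.551 -0.194  0.018]
car bl [0.456 0.028 0.018]
car br [ 0.473 -0.203  0.018]
white cap [ 0.51  -0.154  0.12 ]
amber cap [ 0.502 -0.002  0.12 ]
iw [0.507 0.156 0.022]
ib [0.512 0.105 0.022]
```

View pics/top0z.png

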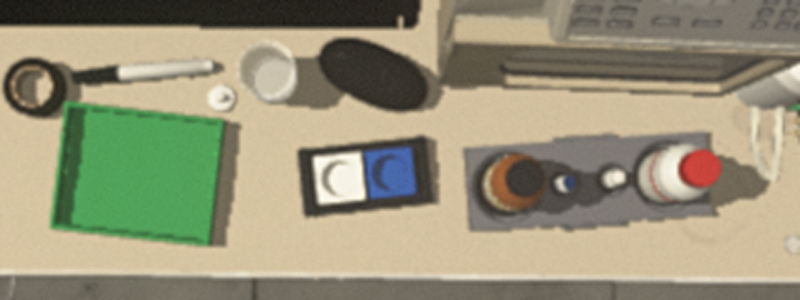

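View pics/side0z.png

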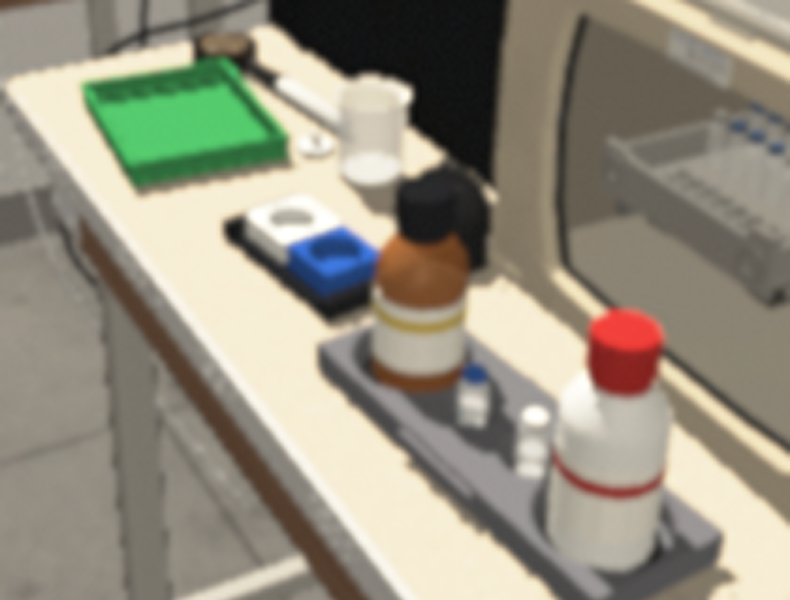

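View pics/wrist0.png

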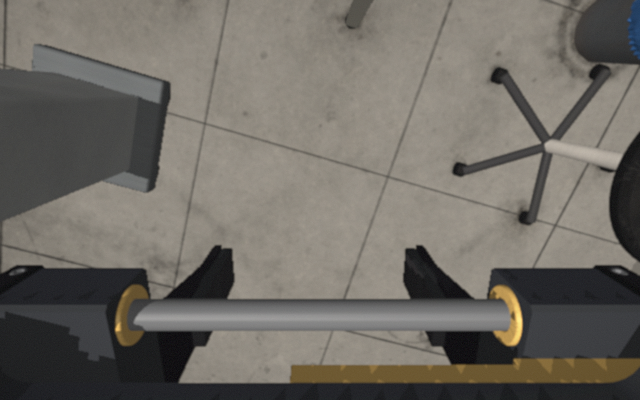

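Request:
play_rows(
  motion=[
    [0,0,0,-2,0],
    [0,3,-3,-2,0],
    [0,3.7,-3.7,-1,0],
    [0,3.7,-3.7,0,0],
    [0,3.7,-3.7,0,0],
    [0,3.5,-4,0,0],
    [0,3.7,-4,0,0],
    [0,3.7,-4,0,0],
    [0,3.7,-4,0,0],
    [0,4,-4.2,0,0],
    [0,2,-4,0,0],
    [0,1.8,-2,0,0],
    [0,0,0,0,0],
  ],
)

```text
time: 1.78
position: [0.4206, -0.133, 0.2822]
tool_rot: [3.107, 0.452, 0.003]
ft_force: [0.1, 0.0, -0.2]
grip_width: 1.003
```

Request:
play_rows(
  motion=[
    [0,0,0,0,-0.1785],
    [0,0,0,0,-0.1785],
    [0,0,0,0,-0.1785],
    [0,0,0,0,-0.1785],
    [0,0,0,0,-0.1785],
    [0,0,0,0,-0.1785],
    [0,0,0,0,-0.1785],
    [0,0,0,0,-0.1785],
    [0,0,0,0,-0.1785],
    [0,0,0,0,-0.1785],
    [0,0,0,0,-0.1785],
    [0,0,0,0,-0.1785],
    [0,0,0,0,-0.1785],
    [0,0,0,0,-0.1785],
    [0,0,0,0,-0.1785],
    [0,0,0,0,-0.1785],
    [0,0,0,0,0],
  ],
)

```text
time: 3.9
position: [0.4193, -0.1364, 0.2812]
tool_rot: [0.009, 3.141, -0.001]
ft_force: [0.5, 1.1, -0.7]
grip_width: 0.998
```

Run:
```python
from h import *
s=ctrl.get_state(); print(s["position"],R.from_rotvec(s["tool_rot"]).as_matrix().round(3),s["joint_positions"].round(2))
cv2.imwrite("pics/wrist1.png",optics.get_image("wrist")[:,:,::-1])
cv2.imwrite("pics/side1.png",optics.get_image("side")[:,:,::-1])
```

```text
[ 0.41926325 -0.13636532  0.28115209] [[-1.     0.006  0.   ]
 [ 0.006  1.    -0.001]
 [-0.    -0.001 -1.   ]] [ 0.63 -0.14 -0.34  1.84 -0.05  1.43  1.87]
```

View pics/wrist1.png

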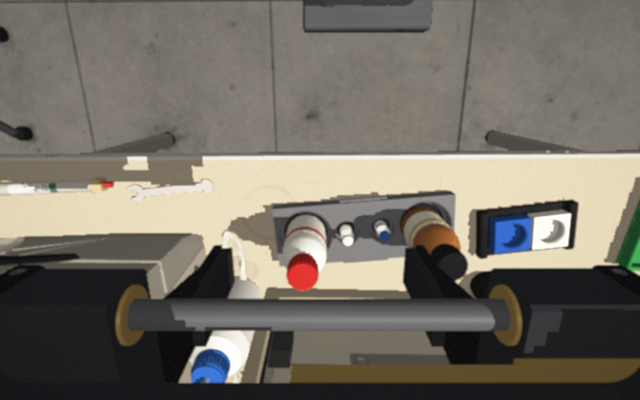

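View pics/side1.png

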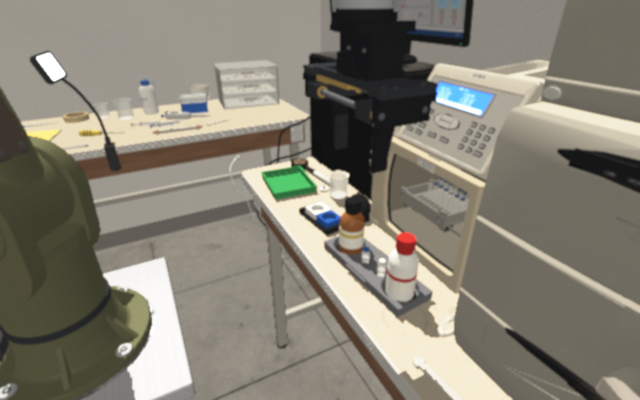

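```bash
cat >> h.py <<'E'
def circ(c,z,r,n=40):
    a=np.linspace(0,2*np.pi,n); return np.c_[c[0]+r*np.cos(a),c[1]+r*np.sin(a),np.full(n,z)]
def zoom(img,K,P,box,out,curves,f=5):
    x0,y0,x1,y1=box
    o=cv2.resize(img[y0:y1,x0:x1],None,fx=f,fy=f,interpolation=cv2.INTER_CUBIC)
    for X,col in curves:
        q=((proj(K,P,X)-[x0,y0]+.5)*f).astype(int)
        cv2.polylines(o,[q.reshape(-1,1,2)],False,col,1,cv2.LINE_AA)
    cv2.imwrite(out,o)
E
python3 - <<'E'
from h import *
def cylmask(K,P,c,z0,z1,r):
    m=np.zeros((400*4,640*4),np.uint8)
    pts=np.vstack([proj(K,P,circ(c,z,r)) for z in (z0,z1)])
    h=cv2.convexHull(((pts+.5)*4).astype(np.int32)); cv2.fillPoly(m,[h],255)
    return cv2.resize(m,(640,400),interpolation=cv2.INTER_AREA)/255.
from scipy.optimize import minimize
for n,f in (("top","top0"),("side","side1"),("wrist","wrist1")):
    i=cv2.imread(f"pics/{f}.png"); K,P=cam(n)
    hsv=cv2.cvtColor(i,cv2.COLOR_BGR2HSV)
    m=(((hsv[...,0]<8)|(hsv[...,0]>172))&(hsv[...,1]>140)&(hsv[...,2]>70))
    c0=np.array([.51,-.155])
    q=proj(K,P,[[*c0,.112]])[0]; 
    w=np.zeros_like(m); u,v=q.astype(int); w[max(0,v-35):v+35,max(0,u-35):u+35]=1; m=(m&w).astype(np.uint8)
    k,l,st,ce=cv2.connectedComponentsWithStats(m); b=1+np.argmax(st[1:,4]); m=(l==b).astype(float)
    r=minimize(lambda c:np.abs(cylmask(K,P,c,.101,.124,.016)-m).sum(),c0,method="Nelder-Mead",options=dict(initial_simplex=[c0,c0+[.01,0],c0+[0,.01]]))
    print(n,st[b],ce[b].round(1),r.x.round(4),r.fun)
i=cv2.imread("pics/wrist1.png")
cv2.imwrite("pics/w1z.png",cv2.resize(i[180:300,260:600],(782,276),interpolation=cv2.INTER_CUBIC))
E
```

```text
top [442 180  16  15 185] [449.8 187. ] [ 0.5104 -0.1551] 48.27450980392157
side [397 232  19  23 349] [405.6 242.6] [ 0.5101 -0.1527] 64.26666666666668
wrist [287 254  31  37 890] [302.1 272.1] [ 0.5101 -0.1531] 148.6313725490196
```

View pics/w1z.png

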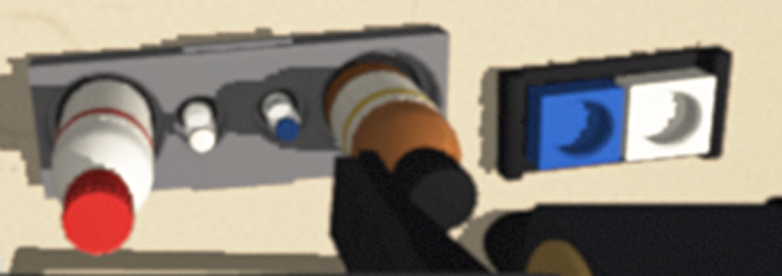

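Run:
```python
from h import *
K,P=cam("wrist")
def w(u,v,z): return ray(K,P,260+u/2.3-.0,180+v/2.3,z)[:2].round(4)
print("amber",w(443,195,.124), "vw",w(201,139,.042),"vb",w(289,129,.042))
for n,p in dict(ib_tl=(540,92),ib_bl=(537,168),ib_br=(621,161),ib_tr=(618,83),iw_tr=(715,72),iw_br=(714,155),iw_tl=(618,80),iw_bl=(624,162)).items(): print(n,w(*p,.022))
for n,p in dict(tl=(30,60),tr=(446,30),bl=(45,190)).items(): print(n,w(*p,.018))
K,P=cam("top")
print("top amber",ray(K,P,380,191.2,.124))
def wt(u,v,z): return ray(K,P,170+u/2.5,120+v/2.5,z)[:2].round(4)
print("vw",wt(614,178,.042),"vb",wt(566,184,.042))
for n,p in dict(iw_tl=(313,158),iw_bl=(318,203),ib_tr=(413,147),ib_br=(417,193)).items(): print(n,wt(*p,.022))
for n,p in dict(tl=(464,150),tr=(711,133),bl=(470,231),br=(716,217)).items(): print(n,wt(*p,.018))
for n,p in dict(tl=(66,103),tr=(225,120),bl=(52,228),br=(211,245)).items(): print("tray",n,wt(*p,.02))
```

```text
amber [ 0.4969 -0.0053] vw [ 0.5063 -0.1019] vb [ 0.5008 -0.0559]
ib_tl [0.4883 0.0832]
ib_bl [0.5336 0.0882]
ib_br [0.5296 0.1344]
ib_tr [0.4833 0.1246]
iw_tr [0.4773 0.1757]
iw_br [0.5262 0.1855]
iw_tl [0.4816 0.1243]
iw_bl [0.5302 0.1362]
tl [ 0.4698 -0.1933]
tr [0.4542 0.03  ]
bl [ 0.5479 -0.1883]
top amber [ 0.49907605 -0.00555294  0.124     ]
vw [ 0.5052 -0.0995] vb [ 0.4992 -0.0553]
iw_tl [0.5223 0.1795]
iw_bl [0.4799 0.1743]
ib_tr [0.5337 0.0854]
ib_br [0.4904 0.0812]
tl [0.5318 0.037 ]
tr [ 0.5504 -0.1969]
bl [0.4552 0.0307]
br [ 0.4709 -0.2016]
tray tl [0.5721 0.414 ]
tray tr [0.5576 0.2633]
tray bl [0.4538 0.4246]
tray br [0.4394 0.2746]
```

Request:
play_rows(
  motion=[
    [0.2,-2,3,0,0],
    [0.4,-2,3.5,0,0],
    [0.43,-2,3.5,1,0],
    [0.43,-1.8,3.1,3,0],
    [0.43,0,0,4,0],
    [0.43,0,0,2,0],
    [0.43,0,0,0,0],
    [0.43,0,0,0,0],
  ],
)

```text
time: 5.0
position: [0.4985, -0.0044, 0.1817]
tool_rot: [0.005, 3.14, -0.0]
ft_force: [0.4, -0.2, 0.2]
grip_width: 0.569
```

```bash
cat > snap.py <<'E'
import sys
from h import *
s=ctrl.get_state(); print(s["time"],s["position"].round(4),s["tool_rot"].round(3),s["grip_width"],s["ft_force"].round(1),s["joint_positions"].round(2))
for a in sys.argv[2:]: cv2.imwrite(f"pics/{a}{sys.argv[1]}.png",optics.get_image(a)[:,:,::-1])
E
python3 snap.py 2 wrist side
```

```text
5.0 [ 0.4985 -0.0044  0.1817] [ 0.005  3.14  -0.   ] 0.5688320688756735 [ 0.4 -0.2  0.2] [ 0.48  0.06 -0.54  1.87  0.03  1.22  1.5 ]
```

View pics/wrist2.png

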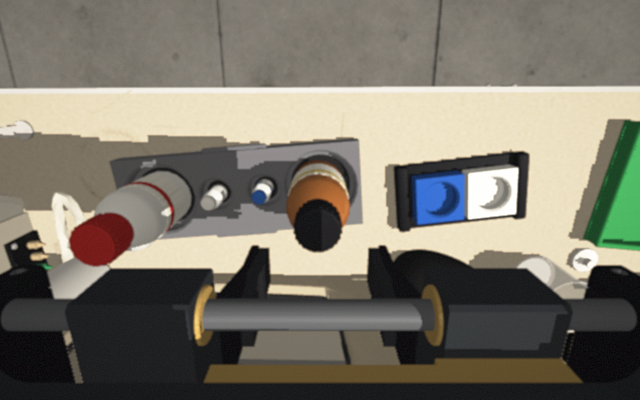

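View pics/side2.png

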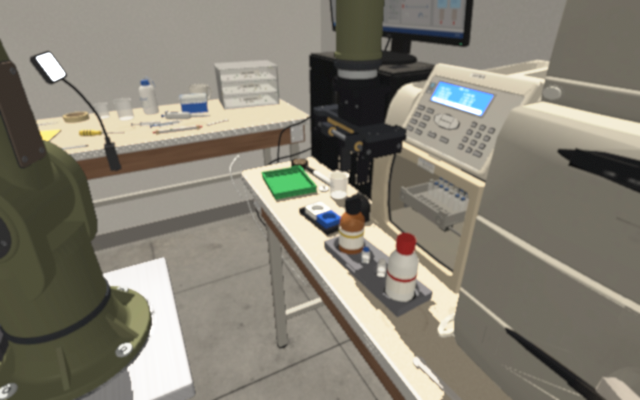

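Run:
```python
from h import *
K,P=cam("wrist"); i=cv2.imread("pics/wrist2.png")
print(ray(K,P,318,231,.124))
zoom(i,K,P,(250,140,400,260),"pics/w2z.png",[(circ(c,.124,.016),col) for c,col in (((.498,-.0055),(0,255,0)),)]+[(circ((.498,-.0055),.101,.016),(0,255,255))])
```

```text
[ 0.49978365 -0.00513869  0.124     ]
```

View pics/w2z.png

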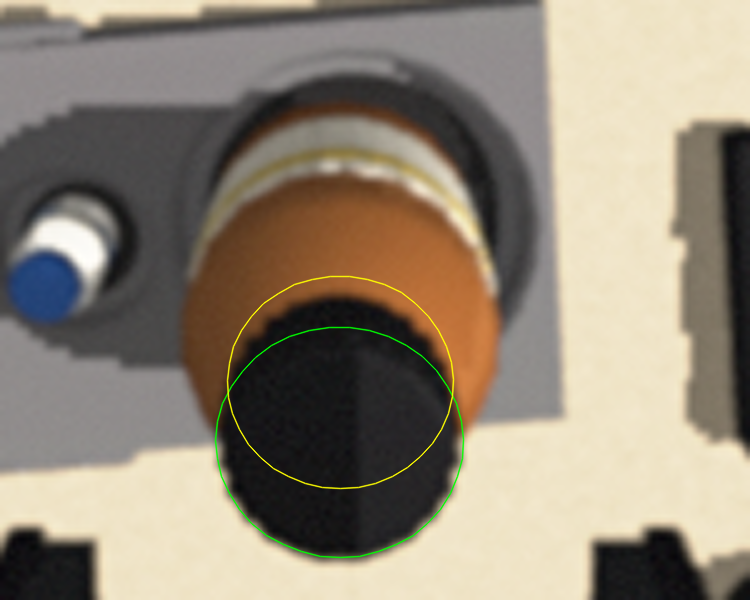

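Request:
play_rows(
  motion=[
    [0.43,0,-0.1,2.5,0],
    [0.43,0,0,2.5,0],
    [0.43,0,0,1.5,0],
    [0.43,0,0,1.1,0],
    [0.43,0,0,0,0],
    [0.75,0,0,0,0],
    [1,0,0,0,0],
    [1,0,0,0,0],
    [1,0,0,0,0],
    [1,0,0,0,0],
  ],
  force=25,
)

```text
time: 6.35
position: [0.4982, -0.0051, 0.1051]
tool_rot: [0.003, 3.141, -0.0]
ft_force: [-1.0, -0.3, 3.8]
grip_width: 0.348
```

Request:
play_rows(
  motion=[
    [1,0,0,-0.5,0],
    [1,0,0,-1.5,0],
    [1,0,0,-2,0],
    [1,0,0,-2,0],
    [1,0,0,-1,0],
    [1,0,0,0,0],
  ],
)

```text
time: 7.1
position: [0.4982, -0.0051, 0.1753]
tool_rot: [0.003, 3.14, -0.001]
ft_force: [0.1, 0.2, -2.8]
grip_width: 0.348
```

```bash
python3 snap.py 3 side
```

```text
7.1 [ 0.4982 -0.0051  0.1753] [ 3.00e-03  3.14e+00 -1.00e-03] 0.34761618425471263 [ 0.1  0.2 -2.8] [ 0.48  0.06 -0.54  1.88  0.03  1.21  1.5 ]
```

View pics/side3.png

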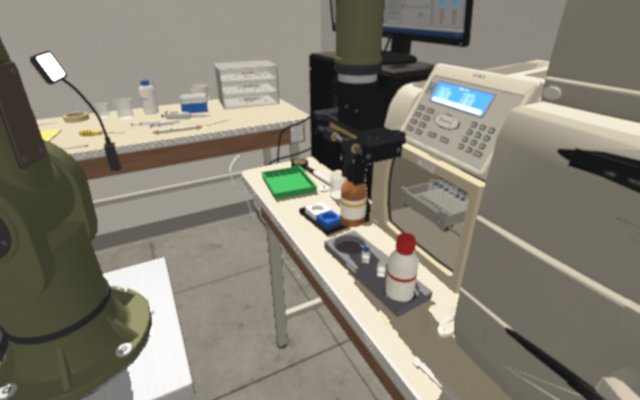

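Request:
play_rows(
  motion=[
    [1,0,2,0,0],
    [1,-0.1,4,0,0],
    [1,-0.1,4,0,0],
    [1,-0.1,4,0,0],
    [1,-0.2,4,0,0],
    [1,-0.2,4,0,0],
    [1,-0.2,4,0,0],
    [1,-0.2,4,0,0],
    [1,0,4,0,0],
    [1,0,3,0,0],
    [1,0,1.5,0,0],
    [1,0,0,0,0],
    [1,0,0,2,0],
    [1,0,0,2,0],
    [1,0,0,1.5,0],
    [1,0,0,0,0],
    [1,0,0,0,0],
  ],
)

```text
time: 9.28
position: [0.5097, 0.3801, 0.1199]
tool_rot: [0.003, 3.141, 0.001]
ft_force: [-0.3, 0.2, -1.5]
grip_width: 0.345
```

```bash
python3 snap.py 4 side top wrist
python3 - <<'E'
import cv2
a=cv2.imread("pics/top4.png")[120:250,170:370];b=cv2.imread("pics/side4.png")[130:260,230:430]
cv2.imwrite("pics/c4.png",cv2.resize(cv2.hconcat([a,b]),(800,260),interpolation=cv2.INTER_CUBIC))
E
```

```text
9.275 [0.5097 0.3801 0.1199] [3.000e-03 3.141e+00 1.000e-03] 0.3453163240733538 [-0.3  0.2 -1.5] [-0.11  0.46 -0.73  1.6   0.33  1.2   0.66]
```

View pics/c4.png

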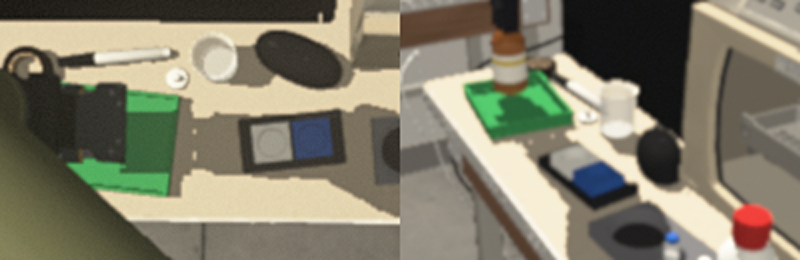

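View pics/wrist4.png

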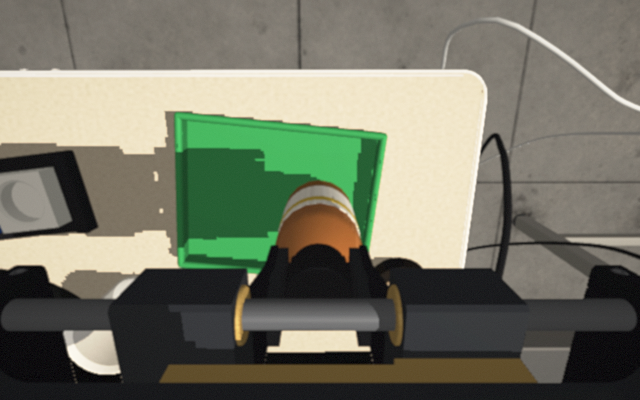

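Run:
```python
from h import *
K,P=cam("wrist"); i=cv2.imread("pics/wrist4.png")
def rect(c,yaw,hx,hy,z):
    r=np.array([[np.cos(yaw),-np.sin(yaw)],[np.sin(yaw),np.cos(yaw)]])
    p=np.array([[hx,hy],[-hx,hy],[-hx,-hy],[hx,-hy],[hx,hy]])@r.T+c
    return np.c_[p,np.full(5,z)]
c=(.506,.344);
zoom(i,K,P,(160,90,400,270),"pics/w4z.png",[(rect(c,-.096,.0615,.0765,.02),(0,0,255)),(rect(c,-.096,.057,.072,.003),(255,255,0)),(circ((.5097,.380),.019,.025),(255,0,255)),(circ((.5097,.380),.091,.025),(255,0,255))],3.2)
```

```text
(no output)
```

View pics/w4z.png

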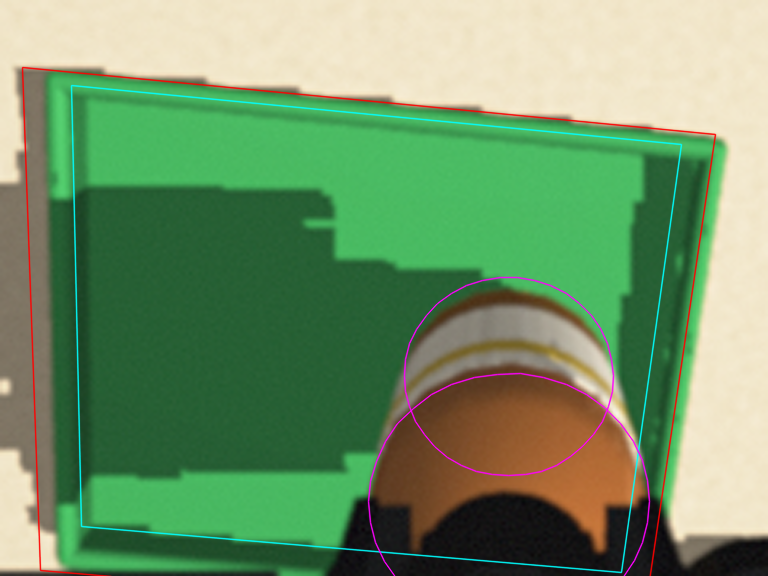

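Request:
play_rows(
  motion=[
    [1,0,0,0.8,0],
    [1,0,0,0.5,0],
    [1,0,0,0.3,0],
    [1,0,0,0.1,0],
    [1,0,0,0,0],
  ],
)

```text
time: 10.05
position: [0.5099, 0.38, 0.1042]
tool_rot: [0.003, 3.14, -0.001]
ft_force: [-1.9, -2.0, 7.9]
grip_width: 0.348
```

Request:
play_rows(
  motion=[
    [0.43,0,0,0,0],
    [0.43,0,0,0,0],
    [0.43,0,0,-0.5,0],
    [0.43,0,0,-2,0],
    [0.43,0,0,-3,0],
    [0.43,0,0,-3,0],
    [0.43,0,-3,0,0],
    [0.43,0,-5,0,0],
    [0.43,0,-5,0,0],
    [0.43,0,-5,0,0],
    [0.43,0,0,0,0],
  ],
)

```text
time: 11.42
position: [0.5106, 0.1949, 0.1888]
tool_rot: [0.015, 3.14, -0.005]
ft_force: [-0.3, 1.1, 0.0]
grip_width: 0.571
```

```bash
python3 snap.py 5 side wrist
python3 - <<'E'
import cv2
cv2.imwrite("pics/c5.png",cv2.resize(cv2.hconcat([cv2.imread("pics/side5.png"),cv2.imread("pics/wrist5.png")]),(800,250),interpolation=cv2.INTER_AREA))
E
```

```text
11.425 [0.5106 0.1949 0.1888] [ 0.015  3.14  -0.005] 0.570875982822029 [-0.3  1.1  0. ] [ 0.24  0.19 -0.72  1.75  0.13  1.26  1.04]
```

View pics/c5.png

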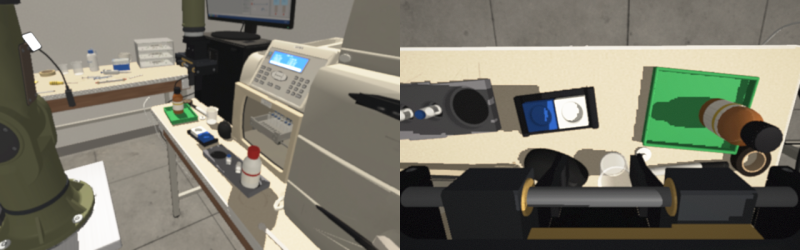

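Run:
```python
from h import *
K,P=cam("wrist"); i=cv2.imread("pics/wrist5.png"); np.save("P5.npy",P)
print(P[:3,3])
zoom(i,K,P,(0,115,320,230),"pics/w5a.png",[],2.5)
zoom(i,K,P,(360,90,630,270),"pics/w5b.png",[],2.9)
```

```text
[0.42433183 0.19983721 0.34300709]
```

View pics/w5a.png

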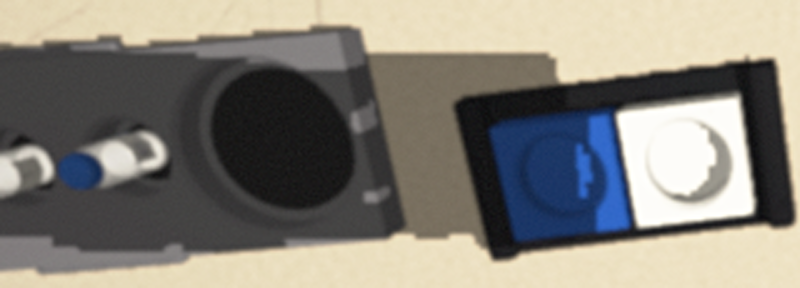

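View pics/w5b.png

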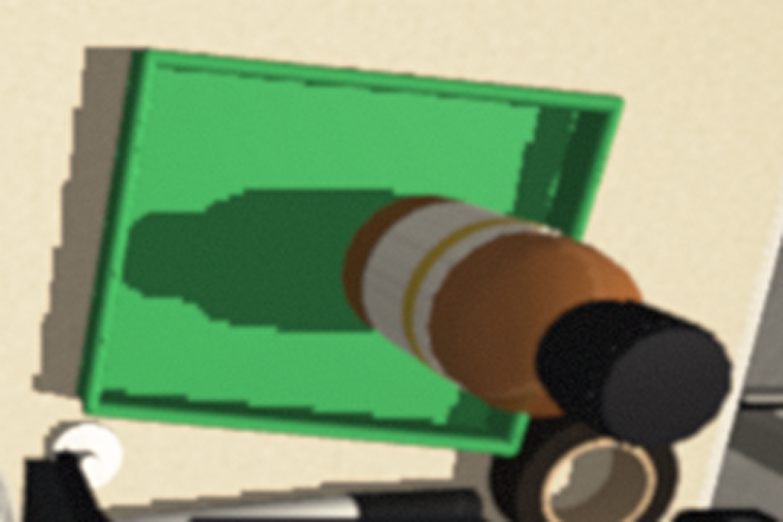

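Run:
```python
from h import *
K,_=cam("wrist"); P=np.load("P5.npy")
a=lambda u,v,z: ray(K,P,u/2.5-.5,115+v/2.5-.5,z)[:2].round(4)
b=lambda u,v,z: ray(K,P,360+u/2.9-.5,90+v/2.9-.5,z)[:2].round(4)
t=[b(*p,.02) for p in ((150,52),(622,100),(88,410),(518,450))]; print("tray",t,np.mean(t,0))
print("ib",a(565,172,.022),"iw",a(690,160,.022))
for p in ((488,122),(612,108),(516,243),(635,229),(740,95),(757,213)): print(a(*p,.022))
print("carrier corners",a(358,28,.018),a(403,236,.018))
i=cv2.imread("pics/wrist5.png")
pc=np.array([.498,-.009])
zoom(i,K,P,(0,115,320,230),"pics/w5c.png",[(circ((.498,-.008),.018,.033),(0,255,0)),(circ((.512,.106),.022,.016),(0,255,0)),(circ((.508,.155),.022,.016),(0,0,255))],2.5)
```

```text
tray [array([0.4384, 0.282 ]), array([0.4531, 0.4291]), array([0.5559, 0.2701]), array([0.5711, 0.4193])] [0.504625 0.350125]
ib [0.5066 0.1125] iw [0.5021 0.1596]
[0.4876 0.0857]
[0.4825 0.1318]
[0.5348 0.0913]
[0.5292 0.1375]
[0.4778 0.1789]
[0.5229 0.1843]
carrier corners [0.4538 0.041 ] [0.5332 0.0462]
```

View pics/w5c.png

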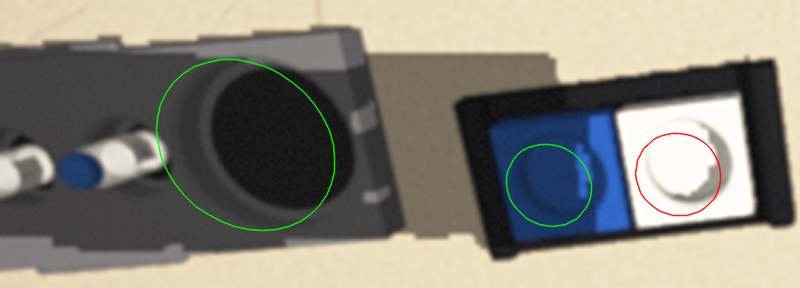

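```bash
cat > wsnap.py <<'E'
import sys
from h import *
s=ctrl.get_state(); i=optics.get_image("wrist"); K,P=cam("wrist",s)
np.save(f"P{sys.argv[1]}.npy",P); cv2.imwrite(f"pics/wrist{sys.argv[1]}.png",i[:,:,::-1])
print(s["time"],s["position"].round(4),s["tool_rot"].round(4),s["grip_width"],abs(s["qd"]).max().round(4))
E
python3 wsnap.py 6
python3 - <<'E'
from h import *
K,_=cam("wrist"); P=np.load("P6.npy"); 
i=cv2.imread("pics/wrist6.png")
zoom(i,K,P,(0,115,320,230),"pics/w6c.png",[(circ((.498,-.008),.018,.033),(0,255,0)),(circ((.510,.107),.022,.016),(0,255,0)),(circ((.505,.155),.022,.016),(0,0,255))],2.5)
E
```

```text
11.525 [0.5096 0.2002 0.1889] [4.4000e-03 3.1397e+00 1.1000e-03] 0.5725395480272543 0.0316
```

View pics/w6c.png

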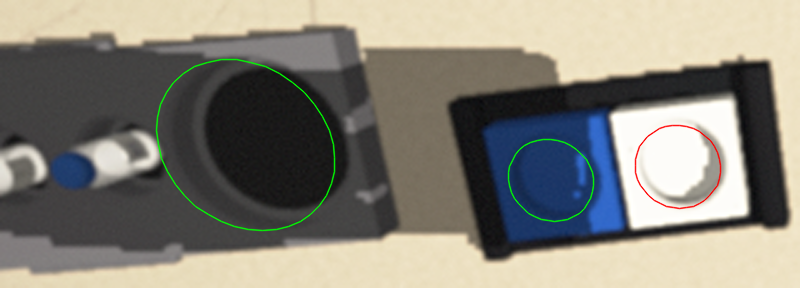

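Request:
play_rows(
  motion=[
    [0.43,0,-3,0,0],
    [0.43,0,-5,0,0],
    [0.43,0,-5,0,0],
    [0.43,0,-5,0,0],
    [0.43,0,-5,0,0],
    [0.43,0,-5,0,0],
    [0.43,0,-4,0,0],
    [0.43,0,-2.4,0,0],
    [0.43,0,-1,0,0],
    [0.43,0,0,0,0],
    [0.43,0,0,0,0],
    [0.43,0,0,0,0],
    [0.43,0,0,0,0],
  ],
)

```text
time: 13.2
position: [0.5086, -0.1534, 0.1876]
tool_rot: [0.001, 3.142, -0.0]
ft_force: [0.5, 0.7, -0.8]
grip_width: 0.572
```

```bash
python3 wsnap.py 7
python3 - <<'E'
from h import *
K,_=cam("wrist"); P=np.load("P7.npy"); 
i=cv2.imread("pics/wrist7.png")
zoom(i,K,P,(230,90,490,250),"pics/w7c.png",[(circ((.5105,-.154),.124,.016),(0,255,0)),(circ((.498,-.006),.018,.033),(0,255,0)),(circ((.5,-.056),.042,.008),(0,255,0)),(circ((.506,-.102),.042,.008),(0,255,0))],3)
E
```

```text
13.2 [ 0.5086 -0.1534  0.1876] [ 1.0000e-03  3.1415e+00 -1.0000e-04] 0.5721431836601288 0.0038
```

View pics/w7c.png

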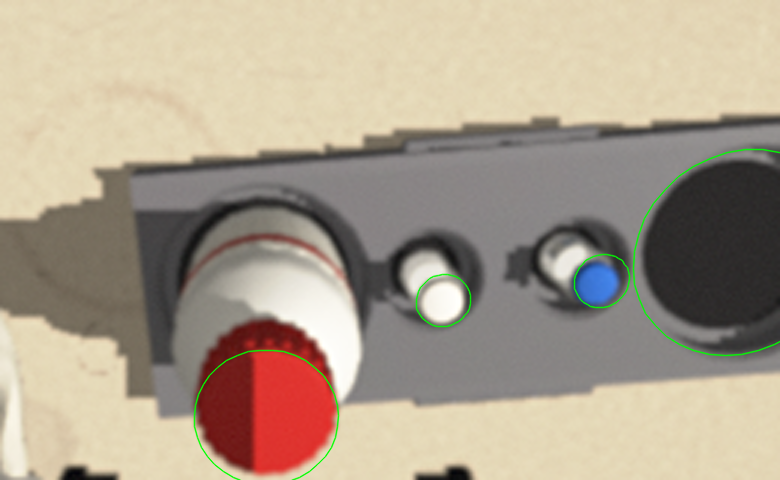

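Request:
play_rows(
  motion=[
    [0.43,0,0,3,0],
    [0.43,0,0,2.5,0],
    [0.43,0,0,1.6,0],
    [0.43,0,0,1.1,0],
    [0.43,0,0,0,0],
    [0.75,0,0,0,0],
    [1,0,0,0,0],
    [1,0,0,0,0],
    [1,0,0,0,0],
    [1,0,0,0,0],
    [1,0,0,-0.5,0],
    [1,0,0,-1.5,0],
    [1,0,0,-2,0],
    [1,0,0,-2,0],
    [1,0,0,-2,0],
    [1,0,0,-1,0],
    [1,0,0,0,0],
  ],
)

```text
time: 15.38
position: [0.5089, -0.1542, 0.1963]
tool_rot: [0.003, 3.14, -0.001]
ft_force: [0.7, 1.0, -1.4]
grip_width: 0.349
```

Request:
play_rows(
  motion=[
    [1,0,2,0,0],
    [1,0,4,0,0],
    [1,0,4,0,0],
    [1,0,4,0,0],
    [1,0,4,0,0],
    [1,0.1,4,0,0],
    [1,0.1,4,0,0],
    [1,0.1,4,0,0],
    [1,0.1,4,0,0],
    [1,0.2,4,0,0],
    [1,0,4,0,0],
    [1,0,3,0,0],
    [1,0,1.2,0,0],
    [1,0,0,1,0],
    [1,0,0,2.5,0],
    [1,0,0,2.5,0],
    [1,0,0,1.5,0],
    [1,0,0,0,0],
    [1,0,0,0,0],
    [1,0,0,0,0],
  ],
)

```text
time: 17.88
position: [0.5039, 0.3083, 0.1216]
tool_rot: [0.003, 3.14, 0.001]
ft_force: [0.4, -0.1, -1.6]
grip_width: 0.349
```

```bash
python3 wsnap.py 8
python3 - <<'E'
from h import *
K,_=cam("wrist"); P=np.load("P8.npy"); 
i=cv2.imread("pics/wrist8.png")
zoom(i,K,P,(180,80,520,280),"pics/w8c.png",[(circ((.503,.308),.02,.025),(0,0,255)),(circ((.510,.38),.123,.016),(0,255,0))],2.3)
E
```

```text
17.875 [0.5039 0.3083 0.1216] [3.0000e-03 3.1399e+00 1.0000e-03] 0.34936375094864036 0.0024
```

View pics/w8c.png

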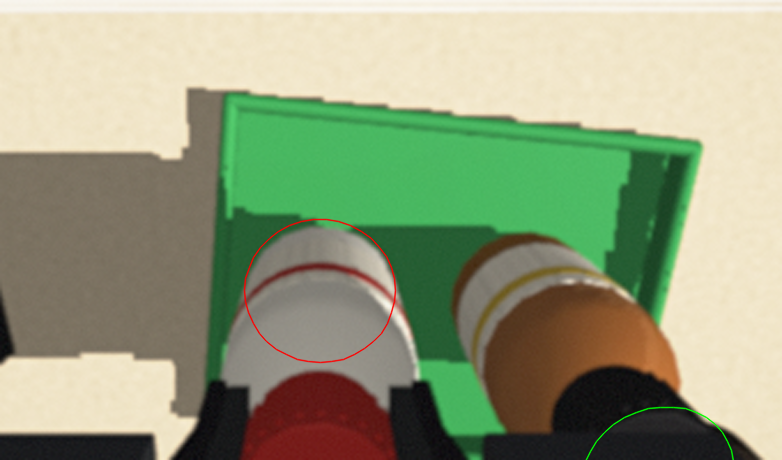

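Request:
play_rows(
  motion=[
    [1,0,0.4,0,0],
    [1,0,0,0.8,0],
    [1,0,0,0.5,0],
    [1,0,0,0.3,0],
    [1,0,0,0.1,0],
    [1,0,0,0,0],
    [0.43,0,0,0,0],
    [0.43,0,0,0,0],
    [0.43,0,0,-0.5,0],
    [0.43,0,0,-2,0],
    [0.43,0,0,-3,0],
    [0.43,0,0,-3,0],
    [0.43,0,-3,0,0],
    [0.43,0,-5,0,0],
    [0.43,0,-5,0,0],
    [0.43,0,0,0,0],
    [0.43,0,0,0,0],
    [0.43,0,0,0,0],
  ],
)

```text
time: 20.18
position: [0.5029, 0.1838, 0.1892]
tool_rot: [-0.002, 3.141, 0.001]
ft_force: [0.2, 0.6, -0.4]
grip_width: 0.567
```

```bash
python3 wsnap.py 9
python3 - <<'E'
from h import *
K,_=cam("wrist"); P=np.load("P9.npy"); 
i=cv2.imread("pics/wrist9.png")
zoom(i,K,P,(120,80,640,270),"pics/w9c.png",[(circ((.504,.312),.123,.016),(0,0,255)),(circ((.510,.38),.123,.016),(0,255,0)),(circ((.510,.107),.022,.016),(0,255,0)),(circ((.505,.155),.022,.016),(0,0,255))],1.5)
zoom(i,K,P,(120,110,320,230),"pics/w9d.png",[(circ((.510,.107),.022,.016),(0,255,0)),(circ((.505,.155),.022,.016),(0,0,255))],4)
E
```

```text
20.175 [0.5029 0.1838 0.1892] [-1.5000e-03  3.1409e+00  1.5000e-03] 0.5669807498848822 0.0061
```

View pics/w9c.png

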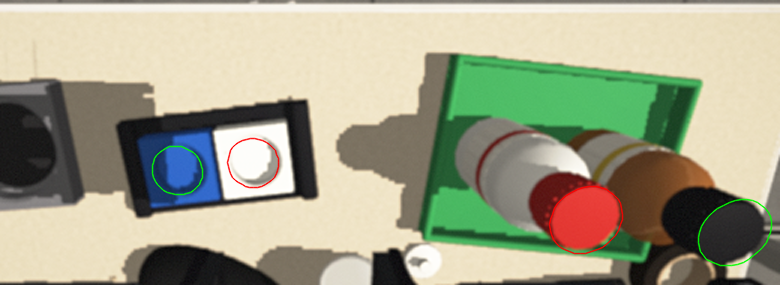

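View pics/w9d.png

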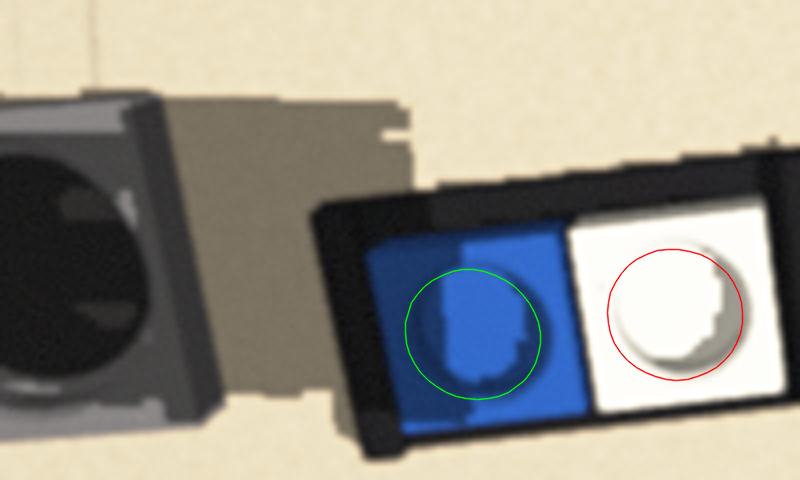

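Request:
play_rows(
  motion=[
    [0.62,0.3,-3,0,0],
    [0.62,0,-5,0,0],
    [0.62,0,-5,0,0],
    [0.62,0,-5,0,0],
    [0.62,0,-4,2,0],
    [0.62,0,-2,3,0],
    [0.62,0,0,2.5,0],
    [0.62,0,0,0,0],
    [0.62,0,0,0,0],
    [0.62,0,0,0,0],
    [0.62,0,0,0,0],
  ],
)

```text
time: 21.6
position: [0.5003, -0.0579, 0.1145]
tool_rot: [0.002, 3.14, -0.001]
ft_force: [1.3, -0.1, -0.2]
grip_width: 0.378
```

```bash
python3 wsnap.py 10
python3 - <<'E'
from h import *
K,_=cam("wrist"); P=np.load("P10.npy"); 
i=cv2.imread("pics/wrist10.png")
zoom(i,K,P,(180,60,440,260),"pics/w10.png",[(circ((.5,-.056),.042,.008),(0,255,0)),(circ((.506,-.102),.042,.008),(0,0,255)),(circ((.498,-.006),.018,.033),(0,255,0))],3)
E
```

```text
21.6 [ 0.5003 -0.0579  0.1145] [ 1.90e-03  3.14e+00 -9.00e-04] 0.37830852187951847 0.0068
```

View pics/w10.png

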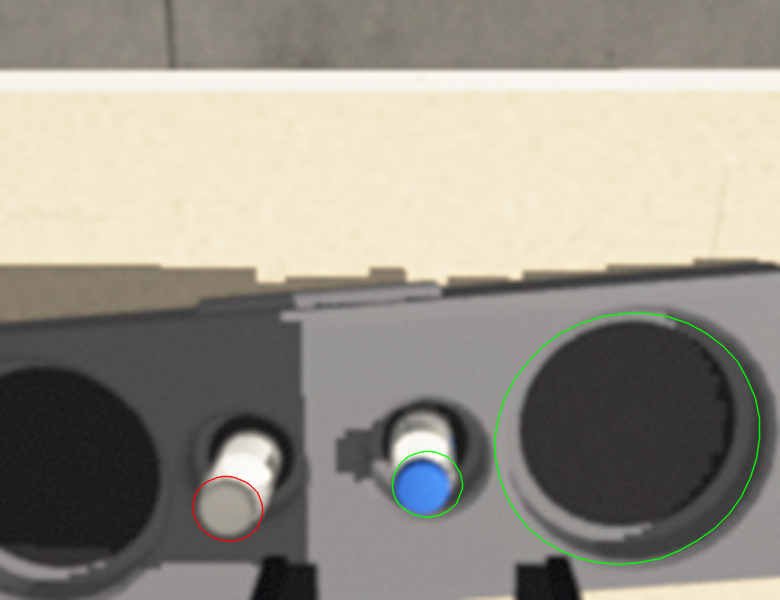

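Request:
play_rows(
  motion=[
    [0.68,0,0,2,0],
    [0.68,0,0,2.5,0],
    [0.68,0,0,2,0],
    [0.68,0,0,1,0],
    [0.68,0,0,0.7,0],
    [0.68,0,0,0.3,0],
    [0.68,0,0,0,0],
    [0.68,0,0,0,0],
  ],
  force=10,
)

```text
time: 22.65
position: [0.5001, -0.0582, 0.029]
tool_rot: [0.003, 3.141, -0.001]
ft_force: [0.3, -0.6, -0.9]
grip_width: 0.317
```

```bash
python3 wsnap.py 11; python3 snap.py 11 side
python3 - <<'E'
import cv2
a=cv2.imread("pics/wrist11.png")[200:400,200:440];b=cv2.imread("pics/side11.png")[190:310,300:444]
cv2.imwrite("pics/c11.png",cv2.hconcat([cv2.resize(a,(400,333)),cv2.resize(b,(400,333),interpolation=cv2.INTER_CUBIC)]))
E
```

```text
22.65 [ 0.5001 -0.0582  0.029 ] [ 2.8000e-03  3.1407e+00 -6.0000e-04] 0.31667174397726094 0.0018
22.7 [ 0.5001 -0.0582  0.029 ] [ 3.000e-03  3.141e+00 -1.000e-03] 0.3160551652606628 [-0.6  0.9 -0.4] [ 0.56  0.26 -0.54  2.01  0.17  0.92  1.5 ]
```

View pics/c11.png

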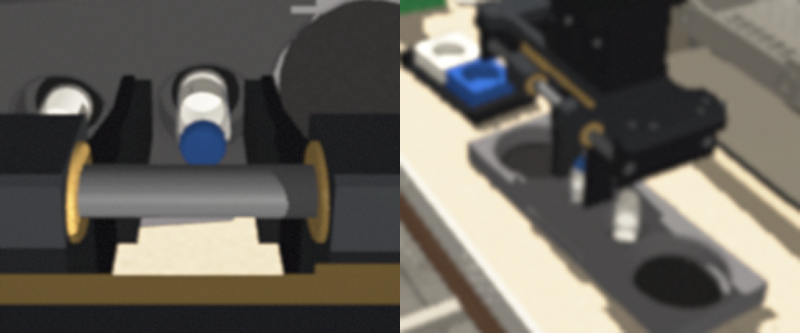

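Request:
play_rows(
  motion=[
    [0.75,0,0,0,0],
    [0.85,0,0,0,0],
    [1,0,0,0,0],
    [1,0,0,0,0],
    [1,0,0,0,0],
    [1,0,0,-0.5,0],
    [1,0,0,-1.5,0],
    [1,0,0,-2,0],
    [1,0,0,-2,0],
    [1,0,0,0,0],
  ],
)

```text
time: 24.0
position: [0.5014, -0.0583, 0.0908]
tool_rot: [0.003, 3.137, -0.002]
ft_force: [-0.2, 0.2, -0.1]
grip_width: 0.177
```

```bash
python3 wsnap.py 12; python3 snap.py 12 side
python3 - <<'E'
import cv2
a=cv2.imread("pics/wrist12.png")[200:400,200:440];b=cv2.imread("pics/side12.png")[190:310,300:444]
cv2.imwrite("pics/c12.png",cv2.hconcat([cv2.resize(a,(400,333)),cv2.resize(b,(400,333),interpolation=cv2.INTER_CUBIC)]))
E
```

```text
24.0 [ 0.5014 -0.0583  0.0908] [ 2.9000e-03  3.1372e+00 -2.1000e-03] 0.17699215631971743 0.0339
24.05 [ 0.5004 -0.0583  0.0896] [ 3.000e-03  3.139e+00 -1.000e-03] 0.18179066865986615 [ 0.1 -0.4 -0.9] [ 0.58  0.17 -0.56  1.96  0.1   1.04  1.55]
```

View pics/c12.png

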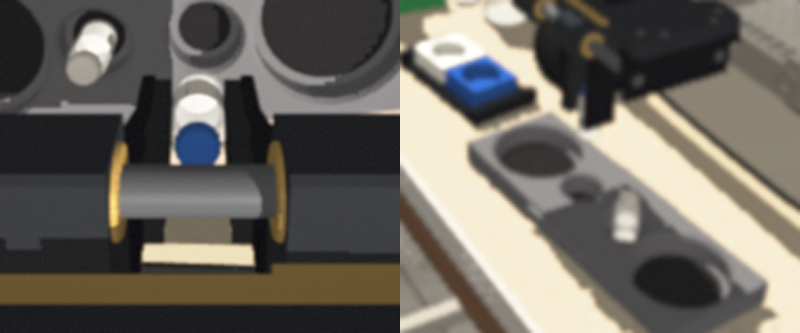

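Request:
play_rows(
  motion=[
    [1,0,1.75,0,0],
    [1,-0.2,4,0,0],
    [1,-0.3,4,0,0],
    [1,-0.3,4,0,0],
    [1,0,2,0,0],
    [1,0,1,1,0],
    [1,0,0,1.5,0],
    [1,0,0,0,0],
    [1,0,0,0,0],
    [1,0,0,0,0],
  ],
)

```text
time: 25.35
position: [0.5084, 0.1088, 0.0638]
tool_rot: [0.005, 3.141, -0.0]
ft_force: [-1.0, 0.3, 0.0]
grip_width: 0.179
```

```bash
python3 wsnap.py 13; python3 snap.py 13 side
python3 - <<'E'
from h import *
K,_=cam("wrist"); P=np.load("P13.npy"); 
i=cv2.imread("pics/wrist13.png")
zoom(i,K,P,(220,80,440,280),"pics/w13.png",[(circ((.509,.109),.022,.016),(0,255,0)),(circ((.503,.1565),.022,.016),(0,0,255)),(circ((.509,.109),.01,.008),(0,255,255))],3)
i=cv2.imread("pics/side13.png");K,P=cam("side")
zoom(i,K,P,(290,180,400,280),"pics/s13.png",[(circ((.509,.109),.022,.016),(0,255,0)),(circ((.503,.1565),.022,.016),(0,0,255))],5)
E
```

```text
25.35 [0.5084 0.1088 0.0638] [ 4.7000e-03  3.1409e+00 -3.0000e-04] 0.1793315206128413 0.0044
25.4 [0.5084 0.1089 0.0639] [ 0.004  3.141 -0.   ] 0.17986324250850697 [ 1.  -0.6  0.1] [ 0.34  0.26 -0.66  1.94  0.19  1.    1.16]
```

View pics/w13.png

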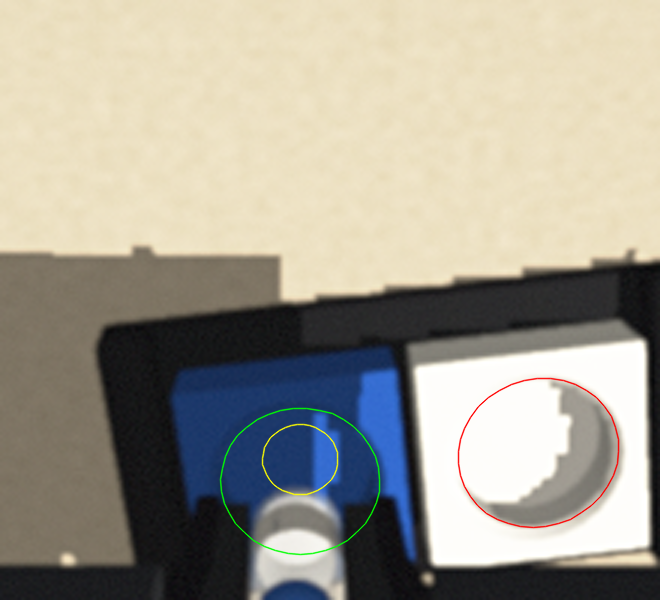

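View pics/s13.png

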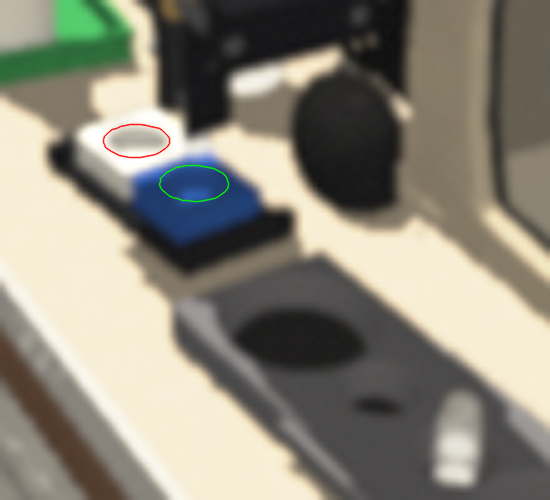

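Request:
play_rows(
  motion=[
    [1,0,0,1,0],
    [1,0,0,1,0],
    [1,0,0,0.6,0],
    [1,0,0,0.2,0],
    [1,0,0,0.1,0],
    [1,0,0,0,0],
    [1,0,0,0,0],
  ],
)

```text
time: 26.32
position: [0.5082, 0.1094, 0.0347]
tool_rot: [0.003, 3.141, -0.0]
ft_force: [-0.6, 0.3, -0.5]
grip_width: 0.181
```

Request:
play_rows(
  motion=[
    [0.78,0,0,0,0],
    [0.7,0,0,0,0],
    [0.68,0,0,0,0],
    [0.68,0,0,0,0],
    [0.68,0,0,-0.5,0],
    [0.68,0,0,-1,0],
    [0.68,0,0,-2,0],
    [0.68,0,0,-3,0],
    [0.68,0,0,-2,0],
    [0.68,0,0,0,0],
    [0.68,0,0,0,0],
    [0.68,0,0,0,0],
  ],
)

```text
time: 27.82
position: [0.5072, 0.1092, 0.1185]
tool_rot: [-0.003, -3.14, 0.0]
ft_force: [0.4, 0.5, 1.0]
grip_width: 0.32
```

```bash
python3 wsnap.py 14
python3 - <<'E'
from h import *
K,_=cam("wrist"); P=np.load("P14.npy"); 
i=cv2.imread("pics/wrist14.png")
zoom(i,K,P,(150,60,490,260),"pics/w14.png",[(circ((.509,.109),.048,.008),(0,255,0)),(circ((.503,.1565),.022,.016),(0,0,255))],2.3)
E
```

```text
27.825 [0.5072 0.1092 0.1185] [-2.8000e-03 -3.1397e+00  3.0000e-04] 0.32009994744090037 0.0035
```

View pics/w14.png

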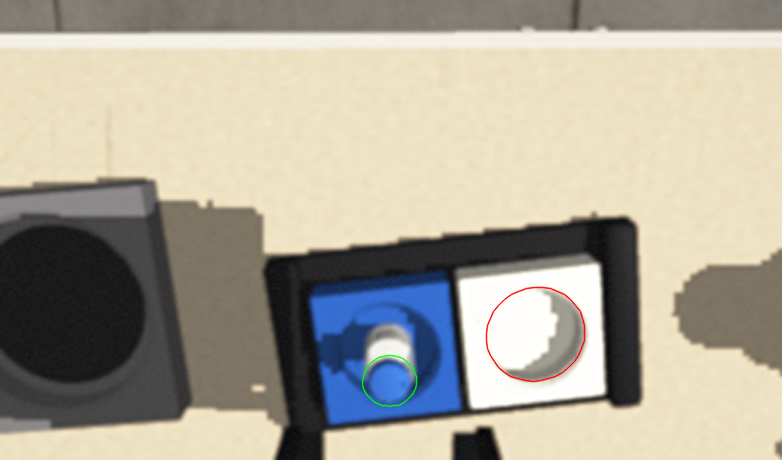

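Request:
play_rows(
  motion=[
    [0.68,0,-2.1,0,0],
    [0.68,0,-4,0,0],
    [0.68,0,-5,0,0],
    [0.68,0.1,-5,0,0],
    [0.68,0,-3,0,0],
    [0.68,0,-2,0,0],
    [0.68,0,0,0,0],
    [0.68,0,0,0,0],
    [0.68,0,0,0,0],
    [0.68,0,0,0,0],
  ],
)

```text
time: 29.12
position: [0.5067, -0.1006, 0.1195]
tool_rot: [0.0, 3.142, 0.0]
ft_force: [0.6, 0.3, -0.5]
grip_width: 0.32
```

```bash
python3 wsnap.py 15
python3 - <<'E'
from h import *
K,_=cam("wrist"); P=np.load("P15.npy"); 
i=cv2.imread("pics/wrist15.png")
zoom(i,K,P,(170,60,570,260),"pics/w15.png",[(circ((.506,-.1015),.042,.008),(0,0,255)),(circ((.498,-.0035),.018,.033),(0,255,0)),(circ((.5105,-.155),.018,.033),(0,255,0))],2)
E
```

```text
29.125 [ 0.5067 -0.1006  0.1195] [3.0000e-04 3.1416e+00 0.0000e+00] 0.31983697381487664 0.0051
```

View pics/w15.png

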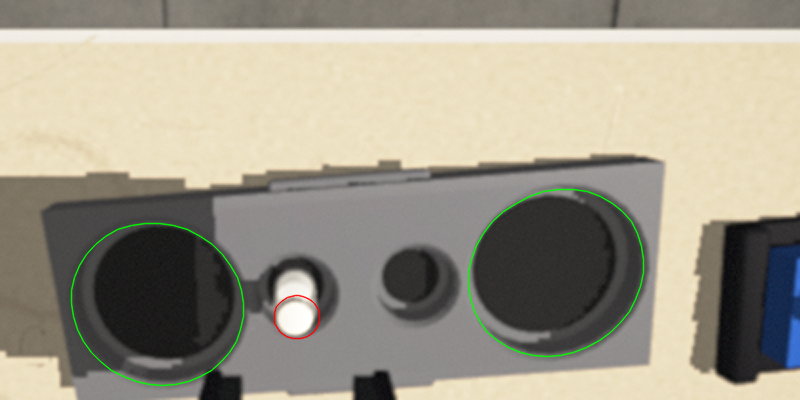

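Request:
play_rows(
  motion=[
    [0.68,0.1,-0.1,2,0],
    [0.68,0,0,2.5,0],
    [0.68,0,0,2.5,0],
    [0.68,0,0,1,0],
    [0.68,0,0,0.7,0],
    [0.68,0,0,0.35,0],
    [0.68,0,0,0,0],
    [0.75,0,0,0,0],
    [0.85,0,0,0,0],
    [1,0,0,0,0],
    [1,0,0,0,0],
    [1,0,0,0,0],
  ],
)

```text
time: 30.68
position: [0.5059, -0.1027, 0.0294]
tool_rot: [0.003, 3.141, -0.0]
ft_force: [-0.6, -0.3, 3.3]
grip_width: 0.177
```

Request:
play_rows(
  motion=[
    [1,0,0,-0.5,0],
    [1,0,0,-1.5,0],
    [1,0,0,-2.5,0],
    [1,0,0,-2.5,0],
    [1,0,2,0,0],
    [1,0,4,0,0],
    [1,0,4,0,0],
    [1,0.1,4,0,0],
    [1,0.1,4,0,0],
    [1,0.1,4,0,0],
    [1,0,2.5,0,0],
    [1,0,1.4,0,0],
    [1,0,0,0,0],
    [1,0,0,2,0],
    [1,0,0,1.3,0],
    [1,0,0,0,0],
    [1,0,0,0,0],
    [1,0,0,0,0],
  ],
)

```text
time: 32.92
position: [0.5036, 0.1564, 0.0666]
tool_rot: [0.003, 3.141, 0.0]
ft_force: [-1.1, -1.0, -0.4]
grip_width: 0.178
```

```bash
python3 wsnap.py 16
python3 - <<'E'
from h import *
K,_=cam("wrist"); P=np.load("P16.npy"); 
i=cv2.imread("pics/wrist16.png")
zoom(i,K,P,(170,80,440,300),"pics/w16.png",[(circ((.509,.109),.048,.008),(0,255,0)),(circ((.503,.1565),.022,.016),(0,0,255))],2.5)
E
```

```text
32.925 [0.5036 0.1564 0.0666] [3.0000e-03 3.1405e+00 1.0000e-04] 0.17838490839532473 0.0018
```

View pics/w16.png

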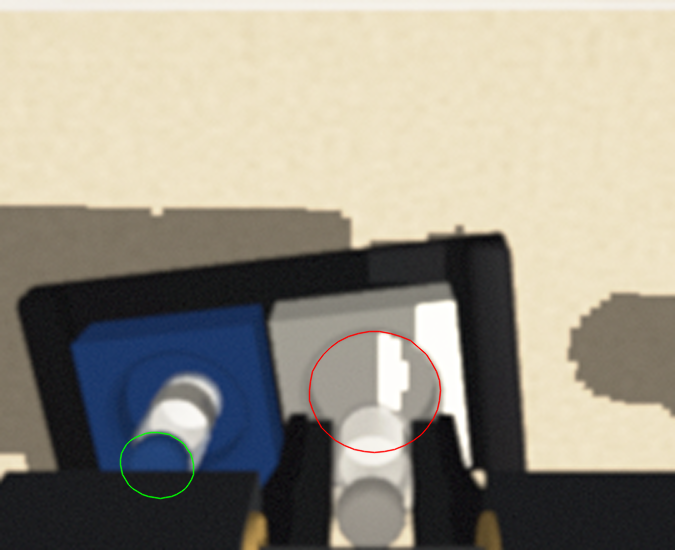

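Request:
play_rows(
  motion=[
    [1,0,0,1,0],
    [1,0,0,1.2,0],
    [1,0,0,0.6,0],
    [1,0,0,0.25,0],
    [1,0,0,0.1,0],
    [1,0,0,0,0],
    [1,0,0,0,0],
    [0.78,0,0,0,0],
    [0.7,0,0,0,0],
    [0.68,0,0,0,0],
    [0.68,0,0,0,0],
    [0.68,0,0,-0.5,0],
    [0.68,0,0,-1,0],
    [0.68,0,0,-2,0],
    [0.68,0,0,-4,0],
    [0.43,0,0,-4,0],
    [0.43,0,0,-4,0],
    [0.43,0,0,0,0],
    [0.43,0,0,0,0],
    [0.43,0,0,0,0],
  ],
)

```text
time: 35.48
position: [0.5023, 0.1561, 0.1887]
tool_rot: [-0.003, -3.14, 0.001]
ft_force: [-0.2, -0.1, -0.5]
grip_width: 0.565
```

```bash
python3 wsnap.py 17
python3 - <<'E'
from h import *
K,_=cam("wrist"); P=np.load("P17.npy"); 
i=cv2.imread("pics/wrist17.png")
zoom(i,K,P,(130,70,640,270),"pics/w17.png",[(circ((.503,.1565),.048,.008),(0,0,255)),(circ((.504,.312),.123,.016),(0,255,0)),(circ((.508,.378),.123,.016),(0,255,0))],1.55)
E
```

```text
35.475 [0.5023 0.1561 0.1887] [-2.7000e-03 -3.1398e+00  7.0000e-04] 0.5651423191412844 0.0086
```

View pics/w17.png

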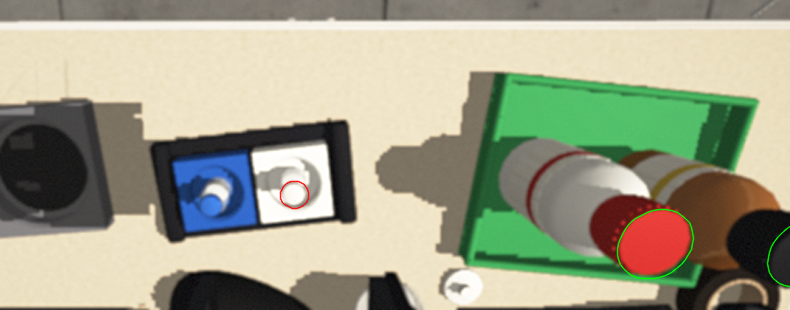

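Request:
play_rows(
  motion=[
    [0.43,0,3.1,0,0],
    [0.43,0,5,0,0],
    [0.43,0,4.5,0,0],
    [0.43,-0.1,3,0,0],
    [0.43,0,0,0,0],
    [0.43,0,0,2,0],
    [0.43,0,0,2.5,0],
    [0.43,0,0,0,0],
    [0.43,0,0,0,0],
    [0.43,0,0,0,0],
  ],
  force=25,
)

```text
time: 36.78
position: [0.505, 0.3123, 0.1454]
tool_rot: [0.004, 3.14, 0.001]
ft_force: [0.0, -0.8, -0.5]
grip_width: 0.566
```

```bash
python3 wsnap.py 18
python3 - <<'E'
from h import *
K,_=cam("wrist"); P=np.load("P18.npy"); 
i=cv2.imread("pics/wrist18.png")
zoom(i,K,P,(180,70,520,320),"pics/w18.png",[(circ((.504,.312),.123,.016),(0,255,0)),(circ((.508,.378),.123,.016),(0,255,0))],2.2)
E
```

```text
36.775 [0.505  0.3123 0.1454] [3.8000e-03 3.1401e+00 7.0000e-04] 0.5664175962999887 0.0038
```

View pics/w18.png

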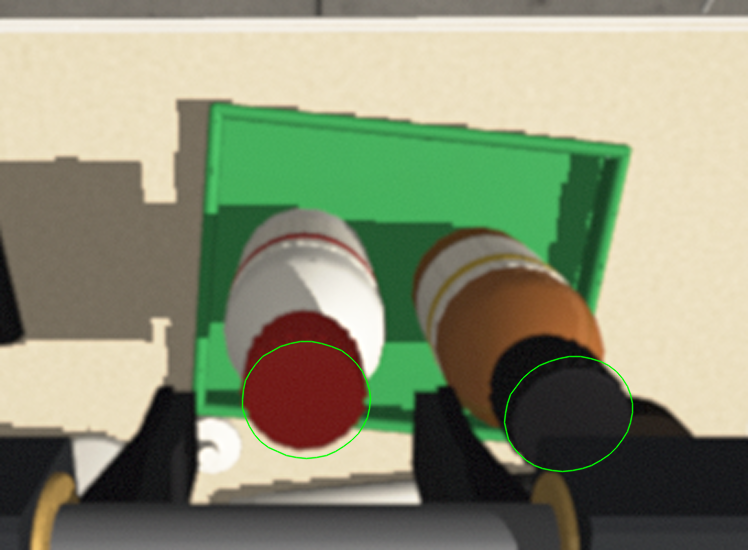

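Request:
play_rows(
  motion=[
    [0.43,0.2,0,2,0],
    [0.43,0,0,1.3,0],
    [0.43,0,0,0.7,0],
    [0.43,0,0,0,0],
    [0.75,0,0,0,0],
    [1,0,0,0,0],
    [1,0,0,0,0],
    [1,0,0,0,0],
    [1,0,0,0,0],
    [1,0,0,-0.5,0],
    [1,0,0,-1.5,0],
    [1,0,0,-2.5,0],
    [1,0,0,-2.5,0],
    [1,0,0,-2,0],
    [1,0,0,0,0],
    [1,0,0,0,0],
  ],
)

```text
time: 38.83
position: [0.502, 0.312, 0.1938]
tool_rot: [-0.003, -3.141, 0.001]
ft_force: [-0.4, 0.2, -1.8]
grip_width: 0.347
```

Request:
play_rows(
  motion=[
    [1,0,-2,0,0],
    [1,0,-4,0,0],
    [1,0,-4,0,0],
    [1,0,-4,0,0],
    [1,-0.1,-4,0,0],
    [1,-0.1,-4,0,0],
    [1,-0.1,-4,0,0],
    [1,-0.1,-4,0,0],
    [1,-0.2,-4,0,0],
    [1,-0.2,-4,0,0],
    [1,0,-4,0,0],
    [1,0,-3,0,0],
    [1,0,-1.6,0,0],
    [1,0,0,0,0],
    [1,0,0,2,0],
    [1,0,0,2.5,0],
    [1,0,0,1.5,0],
    [1,0,0,0,0],
    [1,0,0,0,0],
    [1,0,0,0,0],
  ],
)

```text
time: 41.32
position: [0.5102, -0.1537, 0.1356]
tool_rot: [0.003, 3.14, -0.001]
ft_force: [0.3, -0.3, -0.7]
grip_width: 0.35
```

```bash
python3 wsnap.py 19; python3 snap.py 19 side
python3 - <<'E'
from h import *
K,_=cam("wrist"); P=np.load("P19.npy"); 
i=cv2.imread("pics/wrist19.png")
C=[(circ((.5105,-.154),.018,.033),(0,255,0)),(circ((.510,-.154),.034,.025),(0,0,255)),(circ((.510,-.154),.004,.025),(0,255,255)),(circ((.498,-.0035),.018,.033),(0,255,0))]
zoom(i,K,P,(190,70,520,270),"pics/w19.png",C,2.4)
K,P=cam("side"); i=cv2.imread("pics/side19.png")
zoom(i,K,P,(310,200,450,320),"pics/s19.png",C,5)
E
```

```text
41.325 [ 0.5102 -0.1537  0.1356] [ 2.6000e-03  3.1399e+00 -1.1000e-03] 0.3497856191746893 0.0033
41.375 [ 0.5101 -0.1537  0.1355] [ 3.00e-03  3.14e+00 -1.00e-03] 0.3518772205695844 [-0.6 -0.2 -2. ] [ 0.69  0.17 -0.48  1.85  0.09  1.14  1.74]
```

View pics/w19.png

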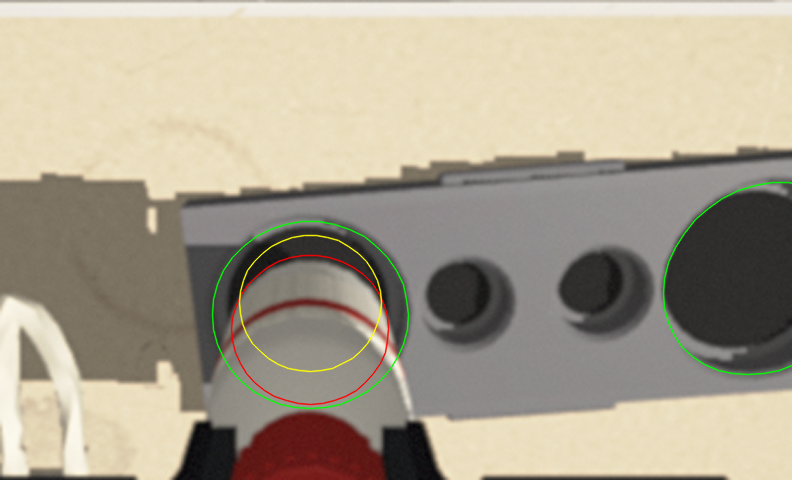

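View pics/s19.png

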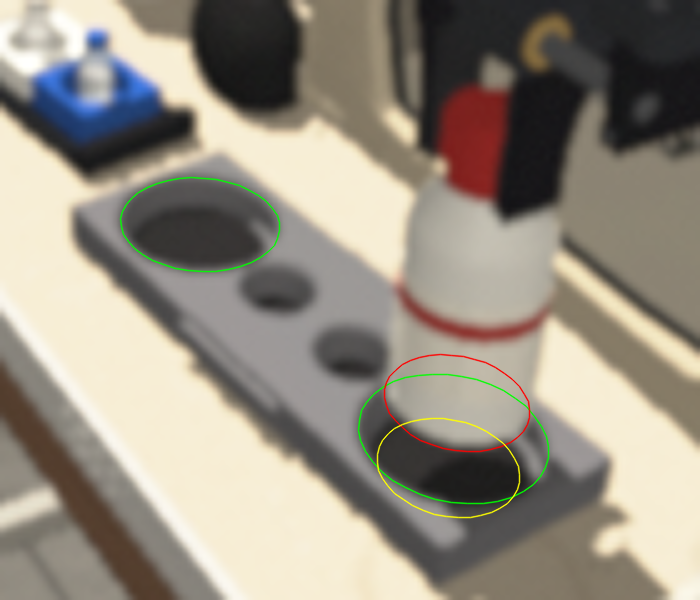

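Request:
play_rows(
  motion=[
    [1,0,0,0.8,0],
    [1,0,0,0.8,0],
    [1,0,0,0.6,0],
    [1,0,0,0.4,0],
    [1,0,0,0.3,0],
    [1,0,0,0.1,0],
    [1,0,0,0,0],
    [1,0,0,0,0],
  ],
)

```text
time: 42.42
position: [0.5103, -0.1537, 0.1059]
tool_rot: [0.003, 3.14, -0.001]
ft_force: [-0.0, 1.1, 6.0]
grip_width: 0.351
```

Seated on the pocket floor (about 6 N upward). Release, rise, go to the amber bottle.

Request:
play_rows(
  motion=[
    [0.43,0,0,0,0],
    [0.43,0,0,0,0],
    [0.43,0,0,-0.5,0],
    [0.43,0,0,-2,0],
    [0.43,0,0,-3,0],
    [0.43,0,0,-3,0],
    [0.43,0,3,0,0],
    [0.43,0,5,0,0],
    [0.43,0,5,0,0],
    [0.43,0,5,0,0],
    [0.43,0,5,0,0],
    [0.43,0,5,0,0],
    [0.43,0,5,0,0],
    [0.43,0,5,0,0],
    [0.43,0,5,0,0],
    [0.43,0,5,0,0],
    [0.43,0,3,0,0],
    [0.43,0,2,1,0],
    [0.43,0,0,2,0],
    [0.43,0,0,0,0],
  ],
)

```text
time: 44.92
position: [0.5098, 0.374, 0.1569]
tool_rot: [-0.004, -3.138, 0.006]
ft_force: [-0.1, -0.8, 0.6]
grip_width: 0.57
```

Request:
play_rows(
  motion=[
    [0.43,0,0,0,0],
    [0.43,0,0,0,0],
  ],
)

```text
time: 45.18
position: [0.5112, 0.3757, 0.1602]
tool_rot: [0.005, 3.14, 0.0]
ft_force: [0.1, -0.6, 1.1]
grip_width: 0.576
```

```bash
python3 wsnap.py 20; python3 snap.py 20 side
python3 - <<'E'
from h import *
K,_=cam("wrist"); P=np.load("P20.npy"); 
i=cv2.imread("pics/wrist20.png")
C=[(circ((.508,.378),.123,.016),(0,255,0))]
zoom(i,K,P,(190,70,520,320),"pics/w20.png",C,2.2)
K,P=cam("side"); i=cv2.imread("pics/side20.png")
zoom(i,K,P,(240,150,450,320),"pics/s20.png",C,3.5)
E
```

```text
45.175 [0.5112 0.3757 0.1602] [5.1000e-03 3.1404e+00 1.0000e-04] 0.5758905438750733 0.0036
45.225 [0.5111 0.3758 0.1602] [0.005 3.14  0.   ] 0.5693977706062316 [ 0.1  0.2 -0.7] [-0.06  0.44 -0.8   1.56  0.32  1.28  0.66]
```

View pics/w20.png

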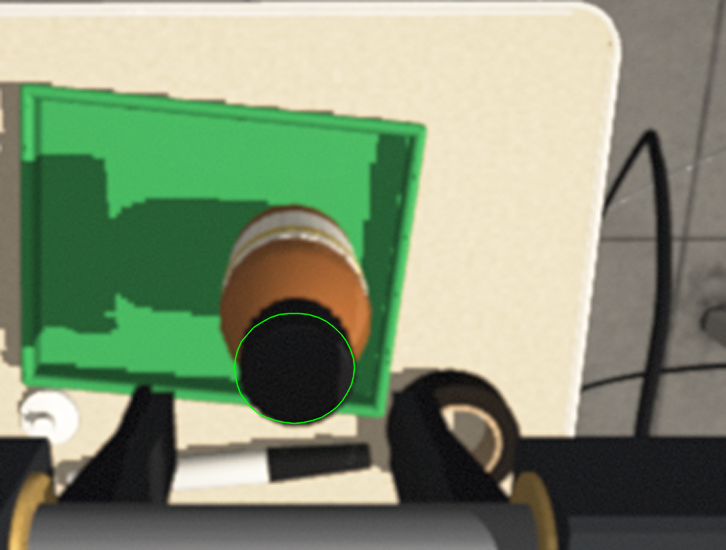

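View pics/s20.png

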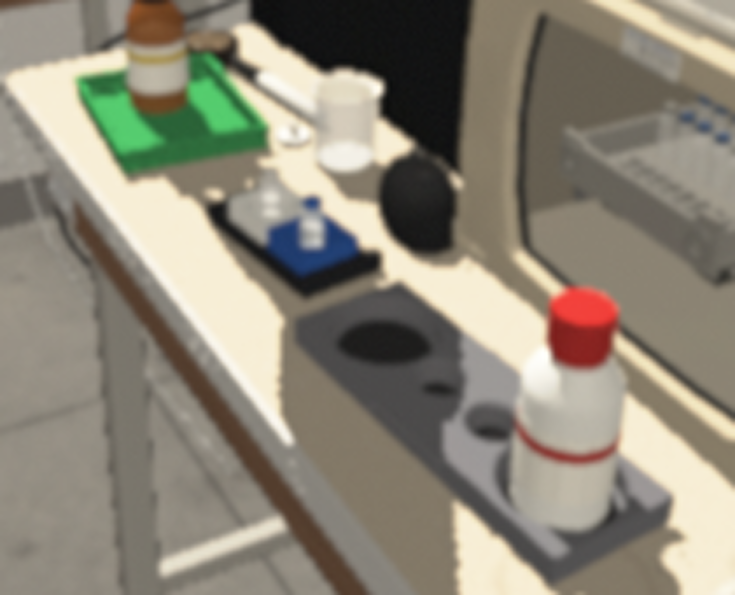

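Request:
play_rows(
  motion=[
    [0.43,0.2,0.2,2,0],
    [0.43,0,0,2,0],
    [0.43,0,0,1,0],
    [0.43,0,0,0.5,0],
    [0.43,0,0,0,0],
    [0.75,0,0,0,0],
    [1,0,0,0,0],
    [1,0,0,0,0],
    [1,0,0,0,0],
    [1,0,0,0,0],
    [1,0,0,-0.5,0],
    [1,0,0,-1.5,0],
    [1,0,0,-2.5,0],
    [1,0,0,-2.5,0],
    [1,0,0,-2,0],
    [1,0,0,0,0],
    [1,0,0,0,0],
  ],
)

```text
time: 47.4
position: [0.5081, 0.3779, 0.1937]
tool_rot: [-0.003, -3.141, 0.002]
ft_force: [0.3, -0.3, -2.3]
grip_width: 0.348
```

Request:
play_rows(
  motion=[
    [1,0,-2,0,0],
    [1,0.1,-4,0,0],
    [1,0.1,-4,0,0],
    [1,0.1,-4,0,0],
    [1,0.1,-4,0,0],
    [1,0.2,-4,0,0],
    [1,0.2,-4,0,0],
    [1,0.2,-4,0,0],
    [1,0,-4,0,0],
    [1,0,-2.6,0,0],
    [1,0,-1.5,0,0],
    [1,0,0,0,0],
    [1,0,0,2,0],
    [1,0,0,2.5,0],
    [1,0,0,1.5,0],
    [1,0,0,0,0],
    [1,0,0,0,0],
    [1,0,0,0,0],
  ],
)

```text
time: 49.65
position: [0.4985, -0.0025, 0.1355]
tool_rot: [0.003, 3.14, -0.0]
ft_force: [-0.4, 0.2, -1.2]
grip_width: 0.349
```

```bash
python3 wsnap.py 21; python3 snap.py 21 side
python3 - <<'E'
from h import *
K,_=cam("wrist"); P=np.load("P21.npy"); 
i=cv2.imread("pics/wrist21.png")
C=[(circ((.498,-.0035),.018,.033),(0,255,0)),(circ((.498,-.0035),.004,.025),(0,255,255)),(circ((.498,-.0035),.034,.025),(0,0,255))]
zoom(i,K,P,(190,70,520,320),"pics/w21.png",C,2.2)
K,P=cam("side"); i=cv2.imread("pics/side21.png")
zoom(i,K,P,(300,180,420,300),"pics/s21.png",C,5)
E
```

```text
49.65 [ 0.4985 -0.0025  0.1355] [ 2.7000e-03  3.1399e+00 -5.0000e-04] 0.3487928690082631 0.0042
49.7 [ 0.4984 -0.0026  0.1354] [ 3.00e-03  3.14e+00 -1.00e-03] 0.3508144204562982 [-0.1  0.  -1.9] [ 0.56  0.11 -0.64  1.92  0.07  1.13  1.46]
```

View pics/w21.png

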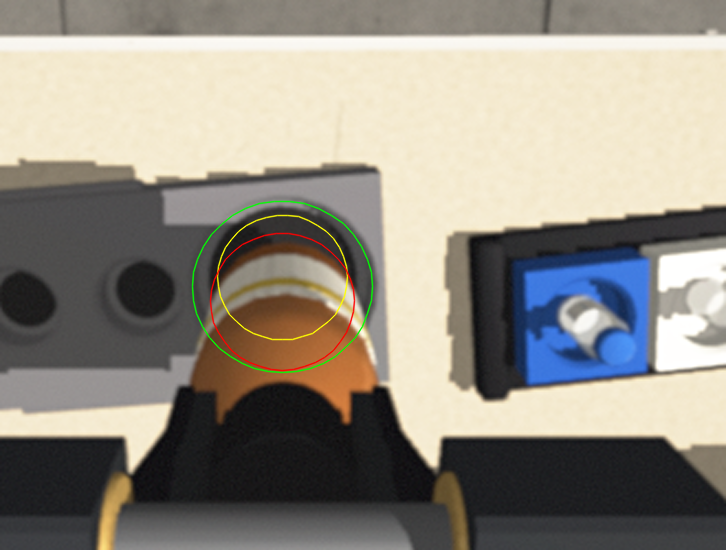

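View pics/s21.png

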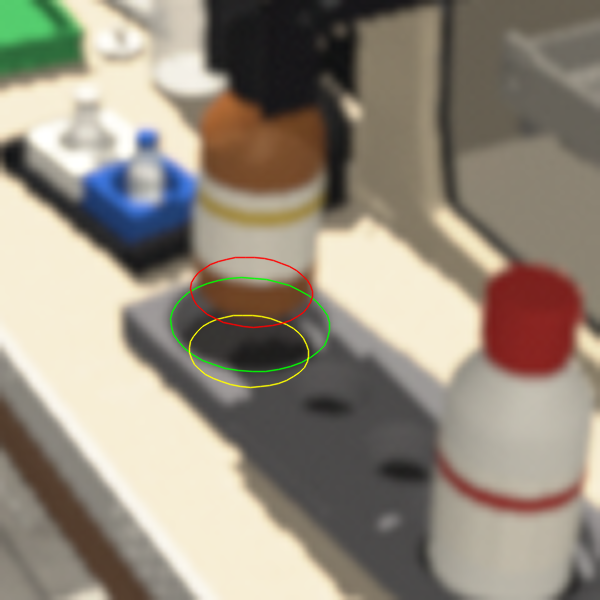

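Aligned with the pocket; lower and release.

Request:
play_rows(
  motion=[
    [1,0,0,0.8,0],
    [1,0,0,0.8,0],
    [1,0,0,0.6,0],
    [1,0,0,0.4,0],
    [1,0,0,0.3,0],
    [1,0,0,0.1,0],
    [1,0,0,0,0],
    [1,0,0,0,0],
  ],
)

```text
time: 50.75
position: [0.4987, -0.0024, 0.1059]
tool_rot: [0.003, 3.14, -0.001]
ft_force: [-1.9, -0.4, 5.2]
grip_width: 0.346
```

Request:
play_rows(
  motion=[
    [0.43,0,0,0,0],
    [0.43,0,0,0,0],
    [0.43,0,0,-0.5,0],
    [0.43,0,0,-2,0],
    [0.43,0,0,-4,0],
    [0.43,0,0,-4,0],
    [0.43,1,3,0,0],
    [0.43,1,4,0,0],
    [0.43,1,4,0,0],
    [0.43,0,4,0,0],
    [0.43,0,0,0,0],
    [0.43,0,0,0,0],
    [0.43,0,0,0,0],
    [0.43,0,0,0,0],
  ],
)

```text
time: 52.5
position: [0.4682, 0.1464, 0.2095]
tool_rot: [-0.006, -3.141, 0.001]
ft_force: [0.5, -0.3, -0.0]
grip_width: 0.566
```

```bash
python3 snap.py 22 side top wrist
python3 - <<'E'
import cv2
a=cv2.imread("pics/side22.png")[150:320,240:450];b=cv2.imread("pics/wrist22.png")
cv2.imwrite("pics/c22.png",cv2.hconcat([cv2.resize(a,(370,300),interpolation=cv2.INTER_CUBIC),cv2.resize(b,(430,300))]))
E
```

```text
52.5 [0.4682 0.1464 0.2095] [-6.000e-03 -3.141e+00  1.000e-03] 0.5663021356810104 [ 0.5 -0.3 -0. ] [ 0.43  0.03 -0.79  1.84  0.02  1.28  1.2 ]
```

View pics/c22.png

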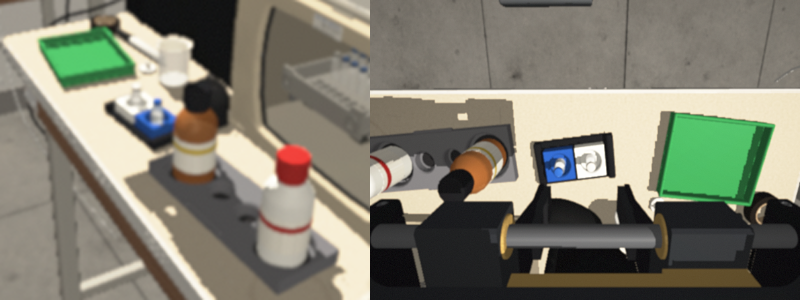

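All four items are upright where they belong, and the gripper is clear.

```bash
python3 -c "
from bench import ticket
print(ticket.close_job())"
```

```text
the job is handed in; nothing more can be done
None
```

The job is done and handed in at about 52.7 s on the robot's clock. I stood the amber bottle and then the white bottle in the green tray. The blue-capped vial then went into the blue insert and the white-capped vial into the white insert. Last, I put the white bottle and the amber bottle back into their original carrier pockets.

- **Final check:** the last side and wrist pictures show both bottles upright in their own pockets, both vials upright in the matching inserts, the tray empty and the gripper clear above.
- **Contact:** each bottle was felt to seat, with 5 to 8 N upward where I read the force. The vial landings gave no clear force signal, so I confirmed those by picture. The highest reading I saw was about 8 N.
- **Disagreements:** one early wrist picture, taken before the arm had settled, was off by about 5 mm, so I took it again. My first tray and pocket estimates moved by 2 to 4 mm on closer views, and I corrected them before each placing.

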